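Throw the strip press lever through its lockout gate

TASK

Close the bamboo strip press: lift the lockout collar on its lever, throw the lever right over through the guarded gate to the far side, and push the collar fully back down so that the lever is locked there. Leave the other things on the bench where they are.

Things in the scene. Friction and masses are not known exactly. Their poses are not given: they have to be found in the camera images.
- press: The bench press, fixed: green base plate (290 x 280 x 12 mm), a lever gate on its robot side, a bed with bamboo strips behind. Origin on the table under the lever's axis; x points from the lever to the bed, y along the lever's swing (to the robot's left), z up. The lever turns about an axis along x, 50 mm above the origin. The bed begins 95 mm behind the axis in x and is at most 120 mm high.
- guard_top (a point): Middle of the gate's guard, over the press's origin, 185 mm up, level with the tops of two green guard cheeks: 7 mm plates, 44 mm apart in x (between inner faces), 60 mm wide in y. Lever and collar pass between them; fingers round the collar's x sides do not. Below them side plates, 130 mm wide in y, 94 mm high.
- lever (a joint): Lever swing, rad: 0 leans 0.7 rad from upright to the press's -y (start, open), 0.7 upright, 1.4 (stop) leans 0.7 rad to +y (closed). A 14 mm steel rod; stays where it is left (0.8 N m, some 6 N at the knob). From about 0.18 to 1.22 a raised land is in the collar's way: the lever passes only with the collar lifted 13 mm or more; the collar goes fully down only outside these angles.
- knob (a point): Centre of the wooden knob at the end of the lever, 250 mm from the lever's axis: a thick round disc, 44 mm across, 30 mm thick, its flat faces looking along the press's x. Its z axis points outwards along the lever.
- collar (a joint): Lift of the collar along the lever, m: 0 fully down, 0.026 fully up (stop). It drags (about 4 N) and stays at any height where it is left.
- collar_mid (a point): Centre of the lockout collar, a plain steel sleeve (36 mm across, 40 mm long) sliding on the lever; 105 mm from the lever's axis when down, 131 mm when fully up. Its z axis points outwards along the lever.
- bell_mid (a point): Bystander: small woven bamboo bell, 62 mm across and 62 mm tall, on the bench right of the press, under the end of the lever; this is its centre.
- mallet: Bystander: wooden mallet, 260 mm long, lying just left of the press; origin near the middle of its handle.
- strip_cup_mid (a point): Bystander: dark cup of bamboo strips, 72 mm across, 85 mm tall (160 mm with the strips), to one side of the press; centre of the cup.
- glue_jar: Bystander: green glass jar, 68 mm across, 90 mm tall, to one side of the press; origin at its underside.
- hoop: Bystander: bamboo hoop, 130 mm across, 18 mm high, lying well right of the press; origin at its centre, underside.
- knife: Bystander: splitting knife, 240 mm long, lying well left of the press; origin at its middle, underside.

How it is judged:
By the outcome, as a careful person would: the job done as asked, in the order asked, and still so for the second after the job is handed in, with the robot touching nothing.
It also fails if it takes over 53 s, if anything falls off the work surface, if the arm or the gripper's body presses on something with over 40 N, if the wrist force passes 120 N, or if a joint passes its speed limit or range.

ROBOT

A 6-joint arm with a two-finger parallel gripper is mounted at the origin on the work surface. World frame = base frame: x ahead of the robot, y to its left, z up, the work surface at z = 0. Lengths are in m, angles in rad, forces in N, time in s.
With the tool pointing down it reaches from about 0.35 to 0.85 m from the base axis. Payload 8.1 kg.
Tool frame: the origin (TCP) lies between the finger pads; the fingertips stand 17 mm ahead of it and the grasp point (between the pads) lies 2 mm behind it; z points along the fingers, y is the line along which they close (so a half turn about z gives the same grasp; the last joint's range is limited). The gripper opens to 93 mm and grips with 3 to 60 N. Pads are 15 mm wide; open, the fingers measure 128 mm over their backs; the gripper's body (75 mm by 188 mm) begins 65 mm behind the grasp point.
Start: joints at [-1.329, 0.13, 1.488, -0, 1.523, -0.085], TCP at [0.193, -0.568, 0.236] pointing down, gripper open.
Joint ranges: [-2.96, 2.96], [-0.89, 2.26], [0.02, 2.5], [-1.34, 4.48], [0, 2.73], [-2.66, 2.66]. Speed limits (rad/s): [2.39, 2.39, 2.79, 3.14, 3.14, 3.14].

INTERFACE

Orientations are given as a rotation vector (axis times angle).
In Python, from station import env gives the robot as it stands.
- The arm moves only by the shell command python3 -m jog 'ROWS'. ROWS is JSON, a list of rows, each a list of 3 entries, a list of its own where there are three numbers: the shift along the tool's x, y, z in m, then the turn, a rotation vector about the tool's x, y, z in degrees, then the closure in counts, from 0 (fully open) to 255 (shut). In form: [[[dx, dy, dz], [wx, wy, wz], grip], ...]. A call has 1 to 8 rows; each row is the pose to reach, as a shift and turn from the pose commanded when the call began, along the tool's axes at that moment; what a row does not reach only later rows make up. A row lasts 1/12 s, in which the tool goes at most 41.7 mm and 7.16 degrees, less where a joint would pass 70% of its speed; a pose out of reach is approached as far as the arm can. A call with a gripper value outside its range is refused whole. The fingers move at their own pace and stop on an object; the grip force is fixed at half the most. Time passes only in rows, so rows that repeat a pose let the fingers close. It gives the time, the measured TCP pose, the force, the opening and the grip force at its end, in the units of the state.
- env.observe(): the state, without advancing time (a new reading comes with each control period).
- env.read_camera(name): name is "scene" or "side" or "wrist"; returns a dict with "frame" (480x640x3 uint8, red, green, blue), "camera_matrix" (3x3 intrinsics, pixels), "R" (3x3) and "t" (3): a world point X has camera coordinates R X + t. Camera axes: x right, y down, z forward; pixel columns grow to the right and rows downward; lengths in m; the calibration is good to about 2 mm. A picture is of the moment at which its call begins. There is no depth.
- env.finish_job(): hands the job in; it is judged then, once.
Trained networks look in a picture, given as the dict that the camera call returned (one of the last four; its "shot" number tells which), for a name from the list of things; names that differ only in an ending like _2 or _b are one class to them, and where a whole thing is asked for, a point or a joint stands for the part that bears it (a point fixed in the world has none). Each returns a list of dicts, best first, with "score" (0 to 1); they miss things now and then, are a little off and sometimes report something else, mostly with a low value. They report only what shows in the picture. A call takes as long as a camera call.
- env.silhouettes(picture, thing): "mask" (480x640 bool, what is visible of it) and "centre" ([column, row] in pixels, amid what is visible of it).
The state is a dict: "clock": time; "qpos": joint angles; "joint_vel": joint speeds; "joint_torque": joint torques, N m; "tcp_pos": TCP position; "orientation": TCP orientation; "force": force on the tool from outside, world axes, zero at the start; "moment": the same for the moment, N m; "gripper_width": finger opening in m; "finger_force": force on a finger pad.
Only numpy, scipy, OpenCV 4.12 (cv2) and the standard library are available. Lean on these libraries where they do the work, as an engineer would, in place of code of your own. Each camera call takes 0.05 s, during which the arm holds its last target. There are 200 camera calls.

## Working session

There is one attempt and no reset: what is moved stays moved. The work goes in short steps, Python scripts to look and compute and a shell command to move; the robot and the scene stay as the last step left them, time stands still between calls to the robot, and variables do not carry over. Pictures are saved under pics/ and viewed, at most 10 in all, crops included, and the job is handed in when it is done.

```bash
ls; mkdir -p pics; python3 - <<'E'
from station import env
import cv2,numpy as np
s=env.observe(); print(s)
for n in("scene","side"):
    p=env.read_camera(n); cv2.imwrite(f"pics/{n}0.png",p["frame"][:,:,::-1])
    print(n,p["camera_matrix"].tolist(),p["R"].tolist(),p["t"].tolist())
    for th in("press","knob","collar_mid","guard_top","lever","bell_mid","strip_cup_mid","glue_jar","mallet"):
        r=env.silhouettes(p,th); print(th,[(round(d["score"],2),np.round(d["centre"]).tolist(),int(d["mask"].sum())) for d in r[:2]])
E
```

```text
pics
{'clock': 0.0, 'qpos': array([-1.32939913e+00,  1.31157484e-01,  1.48928701e+00,  3.86514311e-06,
        1.52299417e+00, -8.53878822e-02]), 'joint_vel': array([ 0.00028268, -0.00066545, -0.00043788, -0.00010324,  0.00080653,
        0.0010031 ]), 'joint_torque': array([ 2.12093651e-04, -5.59852231e+01, -4.91757274e+01,  7.66511704e-02,
        3.55597422e-02, -1.72433552e-04]), 'tcp_pos': array([ 0.19249922, -0.56770917,  0.23458538]), 'orientation': array([-3.09793398e+00, -5.10732148e-01,  2.19786746e-04]), 'force': array([-0.8760861 ,  0.53987585, -0.612725  ]), 'moment': array([ 0.01934837, -0.0448569 ,  0.01119836]), 'finger_force': 0.0, 'gripper_width': 0.09285430705330869}
scene [[595.0360212819133, 0.0, 321.5416091984668], [0.0, 595.0360212819133, 252.21686848214003], [0.0, 0.0, 1.0]] [[-0.6151915410203981, 0.7882647020841985, 0.013346434170142462], [0.6381832970797983, 0.5078591985324133, -0.5786200081179124], [-0.46288383767993674, -0.3474446630963337, -0.8154880495142584]] [0.3099334063913326, -0.24991039620547864, 1.9538327734146494]
press [(0.7, [320.0, 319.0], 108
[... 377 characters left out ...]
)]
side [[529.3138288027737, 0.0, 318.2695425209517], [0.0, 529.3138288027737, 235.40357090022002], [0.0, 0.0, 1.0]] [[-0.8967067174920758, -0.44237714966515956, -0.014816216072797248], [-0.2855171672068111, 0.6036784807230278, -0.7443468540553758], [0.3382262704681362, -0.6632305401337202, -0.6676288194791694]] [0.46896825738894865, 0.27113119726630125, 1.4271704141182149]
press [(0.79, [273.0, 279.0], 8530)]
knob [(0.66, [313.0, 223.0], 623)]
collar_mid []
guard_top [(0.71, [274.0, 280.0], 8459)]
lever [(0.91, [315.0, 215.0], 468)]
bell_mid [(0.59, [348.0, 258.0], 334)]
strip_cup_mid [(0.57, [365.0, 171.0], 627)]
glue_jar [(0.66, [184.0, 383.0], 1105)]
mallet [(0.83, [231.0, 332.0], 1083)]
```

```bash
python3 - <<'E'
import cv2
for n,b in(("scene",(170,150,490,430)),("side",(130,130,450,410))):
    a=cv2.imread(f"pics/{n}0.png")[b[1]:b[3],b[0]:b[2]]
    cv2.imwrite(f"pics/{n}0c.png",cv2.resize(a,(640,560),interpolation=cv2.INTER_CUBIC))
E
```

```text
(no output)
```

View pics/scene0c.png

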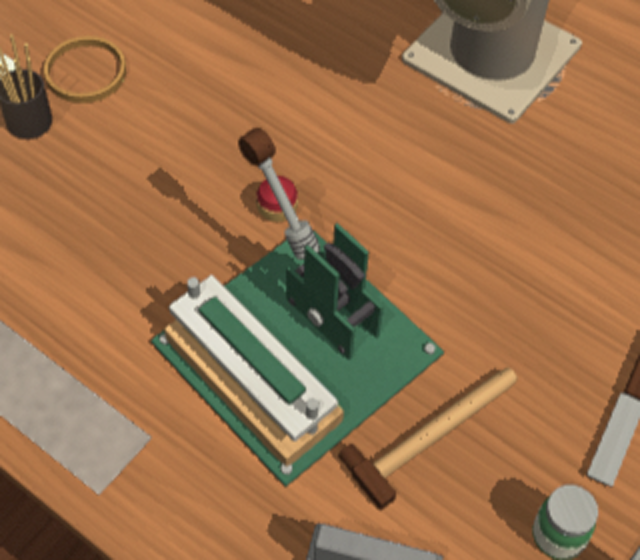

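View pics/side0c.png

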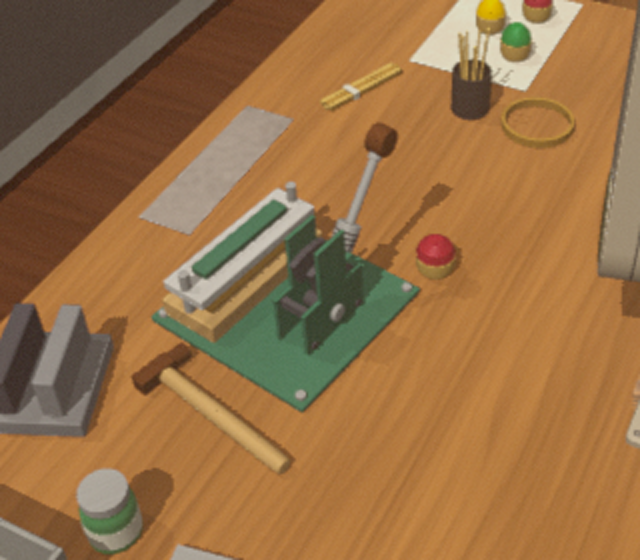

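The scene view shows the press with the lever leaning to -y. The knob is at about (299,223) and the plate screws at (385,324), (313,384) and (251,320). The side view has the screws at (280,327), (338,273) and (211,287), and the knob at about (320,199). The mallet, bell, cup and jar are clear of the lever's swing.

```bash
cat > h.py <<'E'
import numpy as np
from station import env
from scipy.spatial.transform import Rotation as Ro
def ray(p,uv):
    d=np.linalg.inv(p["camera_matrix"])@np.array([*uv,1.]); R=p["R"]
    return -R.T@p["t"], R.T@d/np.linalg.norm(d)
def onz(p,uv,z):
    c,d=ray(p,uv); return c+d*(z-c[2])/d[2]
def tri(rs):
    A=sum(np.eye(3)-np.outer(d,d) for c,d in rs); b=sum((np.eye(3)-np.outer(d,d))@c for c,d in rs)
    return np.linalg.solve(A,b)
def proj(p,X):
    q=p["camera_matrix"]@(p["R"]@X+p["t"]); return q[:2]/q[2]
E
python3 - <<'E'
from h import *
a=env.read_camera("scene");b=env.read_camera("side")
f=lambda l,o:[(o[0]+x/2,o[1]+y/2) for x,y in l]
for n,p,l in(("scene",a,f([(430,348),(287,468),(163,340)],(170,150))),("side",b,f([(301,395),(416,287),(163,315)],(130,130)))):
    P=[onz(p,u,.014) for u in l]; print(n,np.round(P,4).tolist(),[round(float(np.linalg.norm(P[0]-q)),4) for q in P[1:]])
k=[]
for p,w in((a,(170+257/2,150+147/2)),(b,(130+380/2,130+140/2))):
    r=env.silhouettes(p,"knob")
    print([(d["score"],d["centre"],d["mask"].sum()) for d in r]); k.append(ray(p,w))
print("knob",tri(k))
# cheek top corners seen in both (crop px): scene robot-side cheek / side
E
```

```text
scene [[0.5238, 0.2343, 0.014], [0.7798, 0.1892, 0.014], [0.7397, -0.0581, 0.014]] [0.26, 0.3635]
side [[0.5234, 0.2312, 0.014], [0.4672, -0.0213, 0.014], [0.7788, 0.19, 0.014]] [0.2587, 0.2587]
[(0.61, [309.6, 246.2], np.int64(611))]
[(0.71, [312.6, 222.3], np.int64(634))]
knob [ 0.53973789 -0.05132428  0.24719203]
```

```bash
cat > fit.py <<'E'
from h import *
import cv2
from scipy.optimize import least_squares
def W(v,P):
    c,s=np.cos(v[2]),np.sin(v[2]); P=np.atleast_2d(P)
    return np.c_[v[0]+c*P[:,0]-s*P[:,1], v[1]+s*P[:,0]+c*P[:,1], P[:,2]]
def lev(q,r): 
    t=q-.7; return [0,r*np.sin(t),.05+r*np.cos(t)]
def overlay(p,v,q,box,name,sc=3,lift=0):
    im=p["frame"][box[1]:box[3],box[0]:box[2],::-1]
    im=cv2.resize(im,None,fx=sc,fy=sc,interpolation=cv2.INTER_CUBIC)
    def pl(P,col,cl=True):
        u=np.array([(proj(p,X)-box[:2]+.5)*sc for X in W(v,P)]).astype(np.int32); cv2.polylines(im,[u],cl,col,1)
    for x in(-.029,-.022,.022,.029):
        pl([[x,-.03,.094],[x,-.03,.185],[x,.03,.185],[x,.03,.094]],(0,255,255)); 
        pl([[x,-.065,.012],[x,-.065,.094],[x,.065,.094],[x,.065,.012]],(255,255,0))
    pl([lev(q,0),lev(q,.25)],(0,0,255),False)
    t=np.linspace(0,6.28,30); k=np.array(lev(q,.25))
    for x in(-.015,.015): pl([k+[x,.022*np.cos(a),.022*np.sin(a)] for a in t],(255,0,255))
    u=np.array(lev(q,1))-lev(q,0); w=np.cross(u,[1,0,0])
    for r in(.085+lift,.125+lift): pl([np.array(lev(q,r))+.018*(np.cos(a)*np.array([1,0,0])+np.sin(a)*w) for a in t],(255,255,255))
    cv2.imwrite(name,im)
E
python3 - <<'E'
from fit import *
a=env.read_camera("scene");b=env.read_camera("side")
f=lambda l,o:[(o[0]+x/2,o[1]+y/2) for x,y in l]
obs=[]
S=lambda sx,sy:("s",sx,sy)
for p,l,ks in((a,f([(430,348),(287,468),(163,340),(257,147)],(170,150)),[(-1,1),(1,1),(1,-1),0]),(b,f([(301,395),(416,287),(163,315),(380,140)],(130,130)),[(-1,1),(-1,-1),(1,1),0])):
    obs+=[(p,u,k) for u,k in zip(l,ks)]
def res(v):
    e=[]
    for p,u,k in obs:
        P=lev(0,.25) if k==0 else [v[3]+k[0]*.13,k[1]*.125,.014]
        e+=list(proj(p,W(v,P)[0])-u)
    return e
r=least_squares(res,[.55,.1,-.17,.05]);print(r.x,np.round(r.fun,1))
overlay(a,r.x,0,(280,200,400,340),"pics/o1.png",4); overlay(b,r.x,0,(250,180,350,310),"pics/o2.png",4)
i=cv2.imread("pics/o1.png");j=cv2.imread("pics/o2.png")
h=min(len(i),len(j));cv2.imwrite("pics/o12.png",cv2.resize(np.hstack([i[:h],j[:h]]),(800,int(800*h/(i.shape[1]+j.shape[1])))))
E
```

```text
[ 0.56650983  0.09912922 -0.17540079  0.06290628] [ 0.2 -0.5  0.2 -0.6  1.4 -1.2 -2.2 -0.9 -0.1  0.9 -4.7  0.8  0.5 -0.3
  1.4  0.5]
```

View pics/o12.png

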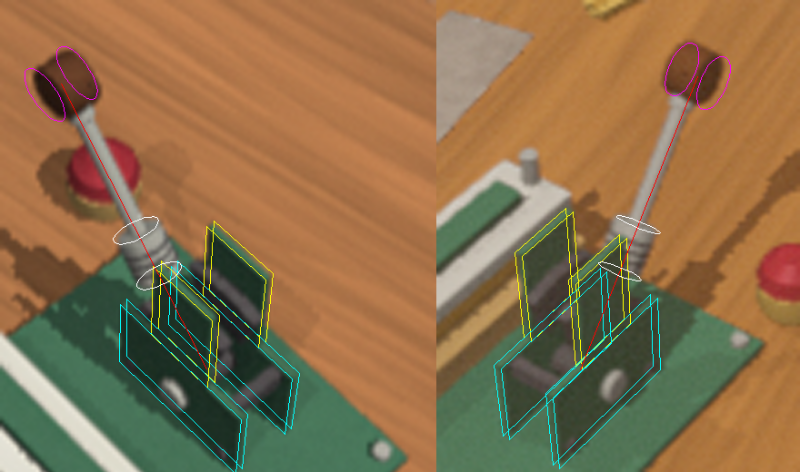

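The overlay matches the cheeks and plate. The rod is about 1–2 px off, so I will refine it from the wrist camera. Moving to a hover above the collar.

```bash
cat >> fit.py <<'E'
V=[.5665,.0991,-.1754]
def togo(Xw,yaw=None,v=V,tilt=0):
    """shift (mm) & turn (deg) in tool axes to TCP Xw with tool y along press x, tool down, tilt about press x"""
    s=env.observe(); R=Ro.from_rotvec(s["orientation"]).as_matrix()
    sh=R.T@(np.array(Xw)-s["tcp_pos"])
    yaw=v[2] if yaw is None else yaw
    best=None
    for sg in(1,-1):
        y=sg*np.array([np.cos(yaw),np.sin(yaw),0]); e=np.array([-np.sin(yaw),np.cos(yaw),0])
        z=-np.cos(tilt)*np.array([0,0,1])+np.sin(tilt)*e
        T=np.c_[np.cross(y,z),y,z]; w=Ro.from_matrix(R.T@T).as_rotvec(degrees=True)
        if best is None or np.linalg.norm(w)<np.linalg.norm(best): best=w
    print("clock",round(s["clock"],2),"shift mm",np.round(sh*1000,1),"turn",np.round(best,1),"tool axes\n",np.round(R,2))
E
python3 - <<'E'
from fit import *
print(W(V,lev(0,.105)),W(V,lev(0,.25)))
togo([*W(V,[0,-.068,0])[0][:2],.32]); print(env.observe()["qpos"])
E
```

```text
[[0.55469619 0.032495   0.13030843]] [[ 0.53839568 -0.05948333  0.24121055]]
clock 1.3 shift mm [ 535.6 -452.4  -84.4] turn [ -0.    0.  -61.2] tool axes
 [[ 0.95  0.32 -0.  ]
 [ 0.32 -0.95 -0.  ]
 [-0.    0.   -1.  ]]
[-1.32939867e+00  1.30415421e-01  1.48819740e+00 -5.62882338e-06
  1.52297598e+00 -8.53774918e-02]
```

```bash
python3 -m jog '[[[0.03,-0.02,-0.02],[0,0,-7],0],[[0.06,-0.05,-0.04],[0,0,-14],0],[[0.09,-0.075,-0.06],[0,0,-21],0],[[0.12,-0.1,-0.085],[0,0,-28],0],[[0.15,-0.125,-0.085],[0,0,-35],0],[[0.18,-0.15,-0.085],[0,0,-42],0],[[0.21,-0.175,-0.085],[0,0,-49],0],[[0.24,-0.2,-0.085],[0,0,-56],0]]'; python3 -c "
from fit import *
togo([*W(V,[0,-.068,0])[0][:2],.32])"
```

```text
clock: 1.97
tcp_pos: [0.3563, -0.3003, 0.3213]
orientation: [2.491, 1.913, 0.0]
force: [0.6, 0.3, 0.4]
gripper_width: 0.0928
finger_force: 0.0
clock 1.97 shift mm [372.4 105.8   1.1] turn [ 0.1  0.  -4.9] tool axes
 [[ 0.26  0.97  0.  ]
 [ 0.97 -0.26 -0.  ]
 [-0.    0.   -1.  ]]
```

```bash
python3 -m jog '[[[0.04,0.012,0],[0,0,-5],0],[[0.08,0.023,0],[0,0,-5],0],[[0.12,0.034,0],[0,0,-5],0],[[0.16,0.046,0],[0,0,-5],0],[[0.2,0.057,0],[0,0,-5],0],[[0.235,0.067,0],[0,0,-5],0],[[0.26,0.074,0],[0,0,-5],0],[[0.26,0.074,0],[0,0,-5],0]]'; python3 - <<'E'
from fit import *
togo([*W(V,[0,-.068,0])[0][:2],.32])
p=env.read_camera("wrist")
overlay(p,V,0,(0,0,640,480),"pics/w1.png",1)
for X in (lev(0,.25),lev(0,.105)): print(proj(p,W(V,X)[0]))
E
```

```text
clock: 2.63
tcp_pos: [0.4971, -0.0664, 0.3205]
orientation: [-2.406, -2.018, -0.002]
force: [0.6, -1.0, 1.2]
gripper_width: 0.0932
finger_force: 0.0
clock 2.63 shift mm [107.   39.5   0.7] turn [ 0.  -0.1  0. ] tool axes
 [[ 0.17  0.98  0.  ]
 [ 0.98 -0.17  0.  ]
 [ 0.    0.   -1.  ]]
[380.22470847 235.79462829]
[364.63837048 108.21451871]
```

View pics/w1.png

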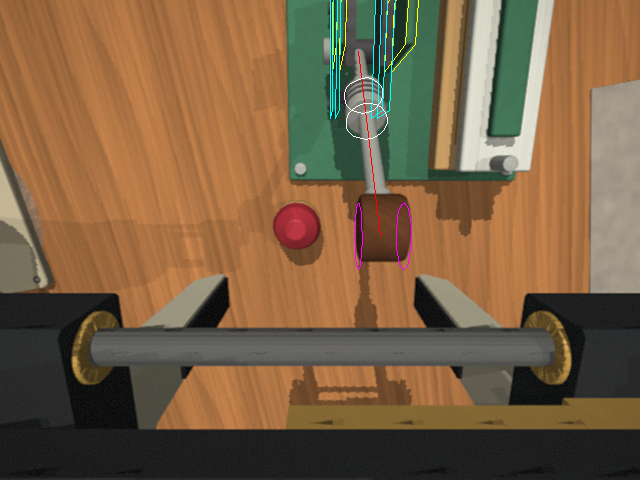

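Wrist view: the knob is at (385,229) and the overlay at (381,237). The lever is therefore about 4 mm further to +y and 1.5 mm to +x, so I correct the pose.

```bash
sed -i 's/^V=.*/V=[.5687,.1028,-.1754]/' fit.py; python3 -c "
from fit import *
togo([*W(V,[0,-.0715,0])[0][:2],.133])"
```

```text
clock 2.68 shift mm [109.6  41.6 187.5] turn [-0. -0.  0.] tool axes
 [[ 0.17  0.98 -0.  ]
 [ 0.98 -0.17  0.  ]
 [ 0.   -0.   -1.  ]]
```

```bash
python3 -m jog '[[[0.035,0.013,0],[0,0,0],0],[[0.07,0.026,0],[0,0,0],0],[[0.1,0.038,0],[0,0,0],0],[[0.11,0.042,0.02],[0,0,0],0],[[0.11,0.042,0.05],[0,0,0],0],[[0.11,0.042,0.08],[0,0,0],0],[[0.11,0.042,0.09],[0,0,0],0],[[0.11,0.042,0.09],[0,0,0],0]]'; python3 - <<'E'
from fit import *
togo([*W(V,[0,-.0715,0])[0][:2],.133])
for n in("wrist","scene","side"):
    p=env.read_camera(n)
    bx=dict(wrist=(0,0,640,480),scene=(260,170,400,310),side=(230,150,370,290))[n]
    overlay(p,V,0,bx,f"pics/c_{n}.png",1 if n=="wrist" else 3)
i=cv2.imread("pics/c_scene.png");j=cv2.imread("pics/c_side.png");k=cv2.imread("pics/c_wrist.png")
k=cv2.resize(k,(560,420)); 
cv2.imwrite("pics/c1.png",cv2.resize(np.hstack([i,j]),(800,400)))
E
```

```text
clock: 3.35
tcp_pos: [0.5543, 0.0292, 0.2271]
orientation: [-2.409, -2.01, 0.008]
force: [-0.0, -0.1, -0.8]
gripper_width: 0.0932
finger_force: 0.0
clock 3.35 shift mm [ 3.6  2.  94.1] turn [-0.4  0.1 -0.3] tool axes
 [[ 0.18  0.98 -0.01]
 [ 0.98 -0.18 -0.  ]
 [-0.   -0.01 -1.  ]]
```

View pics/c1.png

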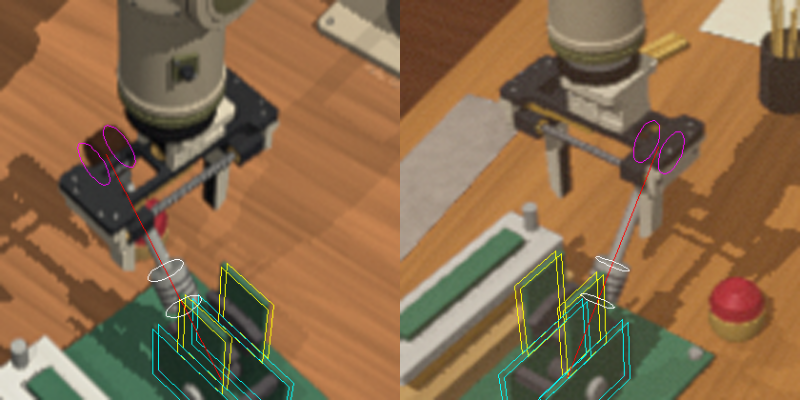

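The fingers straddle the lever above the collar in both views, and the overlay now fits. Descending and closing.

```bash
python3 -m jog '[[[0,0,0.02],[0,0,0],0],[[0,0,0.045],[0,0,0],0],[[0,0,0.07],[0,0,0],0],[[0,0,0.09],[0,0,0],0],[[0,0,0.097],[0,0,0],0],[[0,0,0.097],[0,0,0],0],[[0,0,0.097],[0,0,0],60],[[0,0,0.097],[0,0,0],100]]'; python3 - <<'E'
from fit import *
togo([*W(V,[0,-.0715,0])[0][:2],.133])
E
```

```text
clock: 4.17
tcp_pos: [0.5581, 0.0299, 0.1363]
orientation: [2.41, 2.012, 0.004]
force: [-0.3, 0.1, 0.2]
gripper_width: 0.0838
finger_force: 0.0
clock 4.17 shift mm [ 2.1 -2.3  3.3] turn [ 0.2 -0.  -0.2] tool axes
 [[ 0.18  0.98  0.  ]
 [ 0.98 -0.18 -0.  ]
 [ 0.    0.   -1.  ]]
```

```bash
python3 -m jog '[[[0.001,-0.001,0.001],[0,0,0],140],[[0.001,-0.001,0.001],[0,0,0],255],[[0.001,-0.001,0.001],[0,0,0],255],[[0.001,-0.001,0.001],[0,0,0],255],[[0.001,-0.001,0.001],[0,0,0],255],[[0.001,-0.001,0.001],[0,0,0],255],[[0.001,-0.001,0.001],[0,0,0],255],[[0.001,-0.001,0.001],[0,0,0],255]]'; python3 - <<'E'
from fit import *
togo([*W(V,[0,-.0715,0])[0][:2],.133]); print(env.observe()["force"])
E
```

```text
clock: 4.83
tcp_pos: [0.5538, 0.0314, 0.1323]
orientation: [-2.409, -2.012, 0.005]
force: [-10.4, 0.4, 6.5]
gripper_width: 0.0352
finger_force: 30.0
clock 4.83 shift mm [ 1.4  2.2 -0.8] turn [-0.3  0.  -0.2] tool axes
 [[ 0.18  0.98 -0.  ]
 [ 0.98 -0.18  0.  ]
 [-0.   -0.   -1.  ]]
[-10.36531077   0.38406975   6.46442386]
```

```bash
python3 -m jog '[[[-0.003,-0.001,-0.004],[0,0,0],255],[[-0.006,-0.001,-0.0075],[0,0,0],255],[[-0.009,-0.001,-0.011],[0,0,0],255],[[-0.012,-0.001,-0.0145],[0,0,0],255],[[-0.015,-0.001,-0.018],[0,0,0],255],[[-0.017,-0.001,-0.02],[0,0,0],255],[[-0.018,-0.001,-0.021],[0,0,0],255],[[-0.018,-0.001,-0.021],[0,0,0],255]]'; python3 - <<'E'
from fit import *
togo([*W(V,[0,-.0715,0])[0][:2],.133])
p=env.read_camera("scene");overlay(p,V,0,(260,170,400,310),"pics/d1.png",3)
p=env.read_camera("side");overlay(p,V,0,(230,150,370,290),"pics/d2.png",3)
cv2.imwrite("pics/d.png",np.hstack([cv2.imread("pics/d1.png"),cv2.imread("pics/d2.png")])[:, :][::1] if 0 else cv2.resize(np.hstack([cv2.imread("pics/d1.png"),cv2.imread("pics/d2.png")]),(800,400)))
E
```

```text
clock: 5.5
tcp_pos: [0.5507, 0.0153, 0.1527]
orientation: [-2.408, -2.012, -0.001]
force: [0.9, 10.3, -7.0]
gripper_width: 0.0354
finger_force: 30.0
clock 5.5 shift mm [17.7  2.4 19.8] turn [-0.1 -0.2 -0.2] tool axes
 [[ 0.18  0.98 -0.  ]
 [ 0.98 -0.18  0.  ]
 [ 0.   -0.   -1.  ]]
```

View pics/d.png

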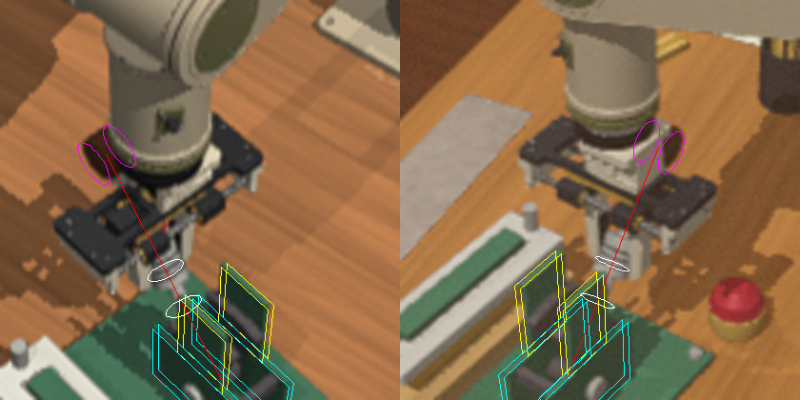

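The collar appears to have travelled with the fingers, by about 26 mm. Releasing it, rising, and looking to confirm.

```bash
python3 -m jog '[[[0,0,0],[0,0,0],0],[[0,0,0],[0,0,0],0],[[0,0,0],[0,0,0],0],[[0.002,0,-0.02],[0,0,0],0],[[0.008,0,-0.055],[0,0,0],0],[[0.012,0,-0.095],[0,0,0],0],[[0.012,0,-0.135],[0,0,0],0],[[0.012,0,-0.168],[0,0,0],0]]'; python3 - <<'E'
from fit import *
togo([*W(V,[0,-.161,0])[0][:2],.240])
p=env.read_camera("scene");overlay(p,V,0,(260,170,400,310),"pics/d1.png",3,.026)
p=env.read_camera("side");overlay(p,V,0,(230,150,370,290),"pics/d2.png",3,.026)
cv2.imwrite("pics/e.png",cv2.resize(np.hstack([cv2.imread("pics/d1.png"),cv2.imread("pics/d2.png")]),(800,400)))
E
```

```text
clock: 6.27
tcp_pos: [0.5541, 0.0253, 0.3256]
orientation: [2.409, 2.012, 0.004]
force: [0.8, 0.6, 0.5]
gripper_width: 0.0845
finger_force: 0.0
clock 6.27 shift mm [-82.1   0.9  85.6] turn [ 0.2  0.  -0.2] tool axes
 [[ 0.18  0.98  0.  ]
 [ 0.98 -0.18 -0.  ]
 [-0.    0.   -1.  ]]
```

View pics/e.png

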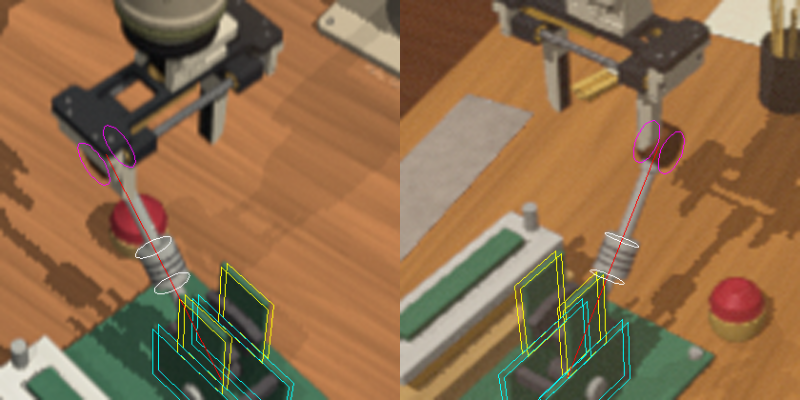

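The collar now sits on the raised-collar overlay in both views, with the grooves at about (160,260) and (620,260). It is lifted about 22–26 mm, so next is the knob.

```bash
python3 -m jog '[[[-0.035,0,0],[0,0,0],0],[[-0.07,0,0],[0,0,0],0],[[-0.082,0,0.015],[0,0,0],0],[[-0.082,0,0.05],[0,0,0],0],[[-0.082,0,0.082],[0,0,0],0],[[-0.082,0,0.082],[0,0,0],60],[[-0.082,0,0.082],[0,0,0],120],[[-0.082,0,0.082],[0,0,0],160]]'; python3 - <<'E'
from fit import *
togo([*W(V,[0,-.161,0])[0][:2],.240])
E
```

```text
clock: 7.03
tcp_pos: [0.5396, -0.0553, 0.2415]
orientation: [2.41, 2.013, 0.002]
force: [0.5, 0.1, 0.7]
gripper_width: 0.0778
finger_force: 0.0
clock 7.03 shift mm [-0.3  1.   1.5] turn [ 0.1  0.  -0.2] tool axes
 [[ 0.18  0.98  0.  ]
 [ 0.98 -0.18 -0.  ]
 [-0.    0.   -1.  ]]
```

```bash
python3 -m jog '[[[0,0,0],[0,0,0],255],[[0,0,0],[0,0,0],255],[[0,0,0],[0,0,0],255],[[0,0,0],[0,0,0],255],[[0,0,0],[0,0,0],255],[[0,0,0],[0,0,0],255]]'; python3 - <<'E'
from fit import *
togo([*W(V,[0,-.161,0])[0][:2],.240])
E
```

```text
clock: 7.53
tcp_pos: [0.5391, -0.0551, 0.2399]
orientation: [2.411, 2.014, 0.0]
force: [0.3, -0.2, -0.4]
gripper_width: 0.0375
finger_force: 0.0
clock 7.53 shift mm [-0.4  1.6 -0.1] turn [ 0.   0.  -0.2] tool axes
 [[ 0.18  0.98  0.  ]
 [ 0.98 -0.18 -0.  ]
 [-0.    0.   -1.  ]]
```

```bash
python3 -m jog '[[[0,0,0],[0,0,0],255],[[0,0,0],[0,0,0],255],[[0,0,0],[0,0,0],255]]'; python3 - <<'E'
import numpy as np
q=np.linspace(-.7,.7,25)
for i in range(0,24,8):
    for k in range(1,9): print([round(.25*(np.sin(q[i+k])-np.sin(q[i])),3),0,round(-.25*(np.cos(q[i+k])-np.cos(q[i])),3)],end=",")
    print()
E
```

```text
clock: 7.78
tcp_pos: [0.5381, -0.0551, 0.2395]
orientation: [-2.41, -2.013, 0.002]
force: [-6.7, -1.2, 2.5]
gripper_width: 0.03
finger_force: 30.0
[np.float64(0.011), 0, np.float64(-0.009)],[np.float64(0.023), 0, np.float64(-0.017)],[np.float64(0.036), 0, np.float64(-0.025)],[np.float64(0.049), 0, np.float64(-0.032)],[np.float64(0.062), 0, np.float64(-0.038)],[np.float64(0.075), 0, np.float64(-0.044)],[np.float64(0.089), 0, np.float64(-0.048)],[np.float64(0.103), 0, np.float64(-0.052)],
[np.float64(0.014), 0, np.float64(-0.003)],[np.float64(0.029), 0, np.float64(-0.005)],[np.float64(0.043), 0, np.float64(-0.006)],[np.float64(0.058), 0, np.float64(-0.007)],[np.float64(0.072), 0, np.float64(-0.006)],[np.float64(0.087), 0, np.float64(-0.005)],[np.float64(0.101), 0, np.float64(-0.003)],[np.float64(0.116), 0, np.float64(-0.0)],
[np.float64(0.014), 0, np.float64(0.004)],[np.float64(0.028), 0, np.float64(0.008)],[np.float64(0.041), 0, np.float64(0.014)],[np.float64(0.055), 0, np.float64(0.02)],[np.float64(0.067), 0, np.float64(0.027)],[np.float64(0.08), 0, np.float64(0.035)],[np.float64(0.092), 0, np.float64(0.043)],[np.float64(0.103), 0, np.float64(0.052)],
```

```bash
python3 -m jog '[[[0.011,0,-0.009],[0,0,0],255],[[0.023,0,-0.017],[0,0,0],255],[[0.036,0,-0.025],[0,0,0],255],[[0.049,0,-0.032],[0,0,0],255],[[0.062,0,-0.038],[0,0,0],255],[[0.075,0,-0.044],[0,0,0],255],[[0.089,0,-0.048],[0,0,0],255],[[0.103,0,-0.052],[0,0,0],255]]'; python3 - <<'E'
from fit import *
togo([*W(V,lev(.467,.25))[0][:2],lev(.467,.25)[2]])
E
```

```text
clock: 8.45
tcp_pos: [0.5566, 0.0479, 0.2906]
orientation: [-2.409, -2.013, 0.004]
force: [-3.7, -0.9, -21.0]
gripper_width: 0.03
finger_force: 30.0
clock 8.45 shift mm [-1.5  2.4 -2.7] turn [-0.2  0.  -0.2] tool axes
 [[ 0.18  0.98 -0.  ]
 [ 0.98 -0.18 -0.  ]
 [-0.   -0.   -1.  ]]
```

```bash
python3 -m jog '[[[0.014,0,-0.002],[0,0,0],255],[[0.029,0,-0.004],[0,0,0],255],[[0.043,0,-0.005],[0,0,0],255],[[0.058,0,-0.006],[0,0,0],255],[[0.072,0,-0.005],[0,0,0],255],[[0.087,0,-0.004],[0,0,0],255],[[0.101,0,-0.002],[0,0,0],255],[[0.116,0,0.001],[0,0,0],255]]'; python3 - <<'E'
from fit import *
togo([*W(V,lev(.933,.25))[0][:2],lev(.933,.25)[2]])
E
```

```text
clock: 9.12
tcp_pos: [0.5771, 0.1613, 0.2913]
orientation: [-2.411, -2.013, 0.004]
force: [-9.2, -4.8, -7.6]
gripper_width: 0.0298
finger_force: 30.0
clock 9.12 shift mm [-1.3  2.  -2. ] turn [-0.1  0.1 -0.2] tool axes
 [[ 0.18  0.98 -0.  ]
 [ 0.98 -0.18 -0.  ]
 [-0.   -0.   -1.  ]]
```

```bash
python3 -m jog '[[[0.014,0,0.004],[0,0,0],255],[[0.028,0,0.008],[0,0,0],255],[[0.041,0,0.014],[0,0,0],255],[[0.055,0,0.02],[0,0,0],255],[[0.067,0,0.027],[0,0,0],255],[[0.08,0,0.035],[0,0,0],255],[[0.092,0,0.044],[0,0,0],255],[[0.102,0,0.052],[0,0,0],255]]'; python3 -m jog '[[[0.002,0,0.002],[0,0,0],255],[[0.002,0,0.003],[0,0,0],255],[[0.002,0,0.003],[0,0,0],255]]'; python3 - <<'E'
from fit import *
togo([*W(V,lev(1.4,.25))[0][:2],lev(1.4,.25)[2]])
E
```

```text
clock: 9.78
tcp_pos: [0.5956, 0.2641, 0.2415]
orientation: [-2.408, -2.015, -0.004]
force: [-11.3, 0.2, 4.3]
gripper_width: 0.0298
finger_force: 30.0
clock: 10.03
tcp_pos: [0.5961, 0.2671, 0.2389]
orientation: [-2.406, -2.015, -0.007]
force: [-8.9, 7.7, 1.8]
gripper_width: 0.0296
finger_force: 30.0
clock 10.03 shift mm [-5.5  1.7 -2.3] turn [ 0.1 -0.3 -0.1] tool axes
 [[ 0.18  0.98  0.  ]
 [ 0.98 -0.18  0.01]
 [ 0.01  0.   -1.  ]]
```

```bash
python3 -m jog '[[[0.002,0,0.002],[0,0,0],255],[[0.004,0,0.003],[0,0,0],255],[[0.005,0,0.004],[0,0,0],255],[[0.005,0,0.004],[0,0,0],255]]'; python3 - <<'E'
from fit import *
togo([*W(V,lev(1.4,.25))[0][:2],lev(1.4,.25)[2]])
p=env.read_camera("scene");overlay(p,V,1.4,(310,200,450,340),"pics/d1.png",3,.026)
p=env.read_camera("side");overlay(p,V,1.4,(200,170,340,310),"pics/d2.png",3,.026)
cv2.imwrite("pics/f.png",cv2.resize(np.hstack([cv2.imread("pics/d1.png"),cv2.imread("pics/d2.png")]),(800,400)))
E
```

```text
clock: 10.37
tcp_pos: [0.5969, 0.2713, 0.2353]
orientation: [-2.407, -2.015, -0.006]
force: [-10.5, 5.1, 3.9]
gripper_width: 0.0296
finger_force: 30.0
clock 10.37 shift mm [-9.8  1.7 -6. ] turn [ 0.1 -0.2 -0.1] tool axes
 [[ 0.18  0.98  0.  ]
 [ 0.98 -0.18  0.  ]
 [ 0.    0.   -1.  ]]
```

View pics/f.png

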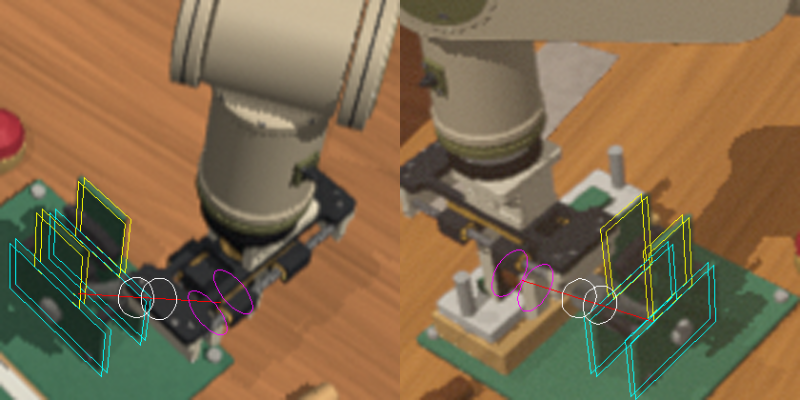

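```bash
python3 -m jog '[[[0.002,-0.001,0.002],[0,0,0],255],[[0.004,-0.001,0.004],[0,0,0],255],[[0.004,-0.001,0.004],[0,0,0],255]]'; python3 - <<'E'
from fit import *
togo([*W(V,lev(1.4,.25))[0][:2],lev(1.4,.25)[2]])
E
```

```text
clock: 10.72
tcp_pos: [0.5976, 0.2754, 0.2317]
orientation: [-2.409, -2.015, -0.009]
force: [-5.5, 5.2, 2.9]
gripper_width: 0.0297
finger_force: 30.0
clock 10.72 shift mm [-13.9   1.7  -9.6] turn [ 0.2 -0.3 -0.1] tool axes
 [[ 0.18  0.98  0.  ]
 [ 0.98 -0.18  0.  ]
 [ 0.01  0.   -1.  ]]
```

```bash
python3 -m jog '[[[0,0,0],[0,0,0],0],[[0,0,0],[0,0,0],0],[[0,0,0],[0,0,0],0],[[0,0,0],[0,0,0],0],[[0,0,-0.03],[0,0,0],0],[[0,0,-0.07],[0,0,0],0],[[-0.03,0,-0.1],[0,0,0],0],[[-0.065,0,-0.12],[0,0,0],0]]';python3 -m jog '[[[-0.035,0,0],[0,0,0],0],[[-0.07,0,0],[0,0,0],0],[[-0.105,0,0],[0,0,0],0],[[-0.12,0,0],[0,0,0],0],[[-0.12,0,0],[0,0,0],0]]'; python3 - <<'E'
from fit import *
togo([*W(V,lev(1.4,.25))[0][:2],lev(1.4,.25)[2]])
p=env.read_camera("scene");overlay(p,V,1.4,(330,220,430,320),"pics/d1.png",4,.026)
r=env.silhouettes(p,"knob");print([(d["score"],d["centre"],d["mask"].sum()) for d in r],proj(p,W(V,lev(1.4,.25))[0]))
p=env.read_camera("side");overlay(p,V,1.4,(210,190,310,290),"pics/d2.png",4,.026)
r=env.silhouettes(p,"knob");print([(d["score"],d["centre"],d["mask"].sum()) for d in r],proj(p,W(V,lev(1.4,.25))[0]))
cv2.imwrite("pics/g.png",np.hstack([cv2.imread("pics/d1.png"),cv2.imread("pics/d2.png")]))
E
```

```text
clock: 11.38
tcp_pos: [0.5862, 0.2091, 0.3515]
orientation: [2.407, 2.016, 0.007]
force: [0.6, -1.0, 0.5]
gripper_width: 0.0784
finger_force: 0.0
clock: 11.8
tcp_pos: [0.5642, 0.0863, 0.3486]
orientation: [2.414, 2.007, 0.001]
force: [-0.5, 0.7, 0.4]
gripper_width: 0.0929
finger_force: 0.0
clock 11.8 shift mm [ 1.782e+02 -1.000e-01  1.073e+02] turn [ 0.1  0.  -0.5] tool axes
 [[ 0.18  0.98  0.  ]
 [ 0.98 -0.18 -0.  ]
 [-0.    0.   -1.  ]]
[(0.79, [372.9, 304.7], np.int64(689))] [386.62583855 305.35545829]
[(0.78, [252.2, 269.4], np.int64(577))] [242.47049988 267.69504431]
```

View pics/g.png

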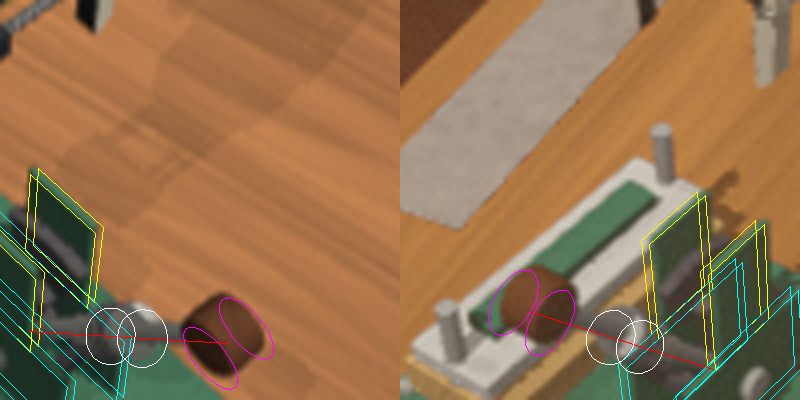

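The knob sits within about 2 px of the 1.4 stop in both views, at scene (385,304) and side (244,266). The collar is still raised. Computing the lever angle and the way to the collar.

```bash
python3 - <<'E'
from fit import *
a=env.read_camera("scene");b=env.read_camera("side")
K=tri([ray(a,(385,303.3)),ray(b,(244,265.3))]); d=K[:2]-V[:2];c,s=np.cos(V[2]),np.sin(V[2])
x,y=c*d[0]+s*d[1],-s*d[0]+c*d[1];print("knob press",x,y,K[2],"q",.7+np.arctan2(y,K[2]-.05))
togo([*W(V,[0,.086,0])[0][:2],.151])
E
```

```text
knob press 0.00019446045436992063 0.1552568391351099 0.24422996364839367 q 1.3743417034363623
clock 12.1 shift mm [ 98.5   2.  196.5] turn [-0.  -0.  -0.2] tool axes
 [[ 0.18  0.98 -0.  ]
 [ 0.98 -0.18  0.  ]
 [ 0.   -0.   -1.  ]]
```

```bash
python3 -m jog '[[[0.035,0,0],[0,0,0],0],[[0.07,0.001,0],[0,0,0],0],[[0.096,0.001,0.02],[0,0,0],0],[[0.096,0.001,0.06],[0,0,0],0],[[0.096,0.001,0.1],[0,0,0],0],[[0.096,0.001,0.13],[0,0,0],0],[[0.096,0.001,0.14],[0,0,0],0],[[0.096,0.001,0.14],[0,0,0],0]]';python3 -m jog '[[[0,0,0.02],[0,0,0],0],[[0,0,0.04],[0,0,0],0],[[0,0,0.056],[0,0,0],0],[[0,0,0.056],[0,0,0],100],[[0,0,0.056],[0,0,0],150],[[0,0,0.056],[0,0,0],200],[[0,0,0.056],[0,0,0],255],[[0,0,0.056],[0,0,0],255]]'; python3 -m jog '[[[0,0,0],[0,0,0],255],[[0,0,0],[0,0,0],255],[[0,0,0],[0,0,0],255],[[0,0,0],[0,0,0],255],[[0,0,0],[0,0,0],255]]'; python3 -c "
from fit import *
togo([*W(V,[0,.086,0])[0][:2],.151])"
```

```text
clock: 12.77
tcp_pos: [0.5801, 0.1844, 0.2036]
orientation: [-2.408, -2.013, 0.01]
force: [-1.5, 0.2, 0.0]
gripper_width: 0.0929
finger_force: 0.0
clock: 13.43
tcp_pos: [0.5835, 0.1843, 0.1538]
orientation: [2.41, 2.013, 0.004]
force: [0.7, 0.5, -0.1]
gripper_width: 0.0644
finger_force: 0.0
clock: 13.85
tcp_pos: [0.5812, 0.1842, 0.1513]
orientation: [-2.41, -2.013, 0.003]
force: [-6.6, 1.4, 4.7]
gripper_width: 0.0354
finger_force: 30.0
clock 13.85 shift mm [3.6 1.9 0.3] turn [-0.1  0.  -0.2] tool axes
 [[ 0.18  0.98 -0.  ]
 [ 0.98 -0.18  0.  ]
 [-0.   -0.   -1.  ]]
```

```bash
python3 -m jog '[[[-0.003,0,0.0035],[0,0,0],255],[[-0.006,0,0.007],[0,0,0],255],[[-0.009,0,0.0105],[0,0,0],255],[[-0.012,0,0.014],[0,0,0],255],[[-0.015,0,0.0175],[0,0,0],255],[[-0.0165,0,0.02],[0,0,0],255],[[-0.018,0,0.0225],[0,0,0],255],[[-0.018,0,0.0225],[0,0,0],255]]'; python3 -c "
from fit import *
togo([*W(V,[0,.086,0])[0][:2],.151])"
```

```text
clock: 14.52
tcp_pos: [0.5785, 0.1684, 0.131]
orientation: [-2.408, -2.013, -0.003]
force: [-10.4, 8.7, 13.6]
gripper_width: 0.0358
finger_force: 30.0
clock 14.52 shift mm [ 19.8   1.8 -20. ] turn [-0.1 -0.2 -0.2] tool axes
 [[ 0.18  0.98 -0.  ]
 [ 0.98 -0.18  0.  ]
 [ 0.   -0.   -1.  ]]
```

```bash
python3 -m jog '[[[-0.001,0,0.002],[0,0,0],255],[[-0.002,0,0.004],[0,0,0],255],[[-0.003,0,0.005],[0,0,0],255],[[-0.003,0,0.005],[0,0,0],255]]'; python3 -c "
from fit import *
togo([*W(V,[0,.086,0])[0][:2],.151])"
```

```text
clock: 14.85
tcp_pos: [0.5785, 0.1679, 0.1299]
orientation: [-2.406, -2.013, -0.009]
force: [-21.9, 14.0, 35.6]
gripper_width: 0.035
finger_force: 30.0
clock 14.85 shift mm [ 20.4   1.7 -20.9] turn [ 0.  -0.4 -0.1] tool axes
 [[ 0.18  0.98  0.  ]
 [ 0.98 -0.18  0.01]
 [ 0.01  0.   -1.  ]]
```

The collar has met a hard stop after about 27 mm. Releasing, retreating and checking.

```bash
python3 -m jog '[[[0.002,0,-0.004],[0,0,0],255],[[0.002,0,-0.004],[0,0,0],0],[[0.002,0,-0.004],[0,0,0],0],[[0.002,0,-0.004],[0,0,0],0],[[0.002,0,-0.004],[0,0,0],0],[[0.002,0,-0.03],[0,0,0],0],[[0,0,-0.065],[0,0,0],0],[[0,0,-0.1],[0,0,0],0]]';python3 -m jog '[[[-0.02,0,-0.04],[0,0,0],0],[[-0.06,0,-0.08],[0,0,0],0],[[-0.1,0,-0.09],[0,0,0],0],[[-0.14,0,-0.09],[0,0,0],0],[[-0.16,0,-0.09],[0,0,0],0],[[-0.16,0,-0.09],[0,0,0],0]]'; python3 - <<'E'
from fit import *
p=env.read_camera("scene");overlay(p,V,1.374,(310,210,410,310),"pics/d1.png",4,0)
p=env.read_camera("side");overlay(p,V,1.374,(230,190,330,290),"pics/d2.png",4,0)
cv2.imwrite("pics/h.png",np.hstack([cv2.imread("pics/d1.png"),cv2.imread("pics/d2.png")]))
E
```

```text
clock: 15.52
tcp_pos: [0.5775, 0.1625, 0.2234]
orientation: [-2.411, -2.012, 0.006]
force: [0.9, 0.2, 0.5]
gripper_width: 0.0774
finger_force: 0.0
clock: 16.02
tcp_pos: [0.5497, 0.0001, 0.3152]
orientation: [2.414, 2.005, -0.001]
force: [-0.9, -0.1, -0.3]
gripper_width: 0.093
finger_force: 0.0
```

View pics/h.png

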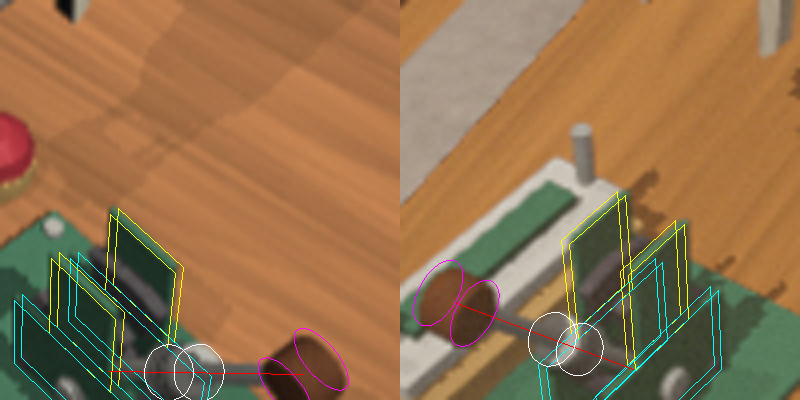

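The collar sits exactly on the fully-down overlay in both views, at about (185,372) and (567,345). The lever is at the far side near its stop and the bystanders are untouched.

```bash
python3 -c "
from station import env
print(env.finish_job())"
```

```text
the job is handed in; nothing more can be done
None
```

I closed the press and handed the job in at about 16 s: I lifted the collar, threw the lever over to about 1.37 rad (stop at 1.4), and pushed the collar down to a hard stop. The final pictures show the collar fully down, and I saw no sign of anything else being moved; the judge's result was not reported.

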